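# Load and lock the shaker cradle

### The job

Load every dropper bottle that stands on the table to the left of the grey shaker cradle upright into the blue pockets of the cradle, one to a pocket. Then swing the red retaining arm fully shut across them, take the red-handled pin from its white stand and push it down through fork and arm until its head seats on the fork, and last screw the brass wing nut clockwise down until it is fully tight. Turn the nut in short arcs so that your fingers do not knock the two green guard posts beside it, and leave the tape roll and the lidded cup where they stand.

Things in the scene. Friction and masses are not known exactly. Their poses are not given: they have to be found in the camera images.
- cradle: Grey shaker cradle fixed to the table: base plate 160 x 340 x 10 mm; origin at the centre of its underside, z up, y along its length (to the robot's left at yaw 0), x away from the robot. In its frame (mm) the row of four blue pockets runs along y at x = +15; the shut retaining arm lies along y at x = -25, pivot at y = +125, pin hole at y = -117.
- bay (a point): Centre of the row of four pockets, on their floor (10 mm above the table), axes as the cradle's. Pocket walls are 6 to 8 mm thick and stand 34 mm above the floor; each pocket is 36 x 36 mm inside.
- pocket_1 (a point): Centre of the floor of pocket 1 (44 mm apart along the cradle's y, 1 at the +y end next to the wing nut), axes as the cradle's.
- pocket_2 (a point): Centre of the floor of pocket 2 (44 mm apart along the cradle's y, 1 at the +y end next to the wing nut), axes as the cradle's.
- pocket_3 (a point): Centre of the floor of pocket 3 (44 mm apart along the cradle's y, 1 at the +y end next to the wing nut), axes as the cradle's.
- pocket_4 (a point): Centre of the floor of pocket 4 (44 mm apart along the cradle's y, 1 at the +y end next to the wing nut), axes as the cradle's.
- retaining_arm (a joint): Angle of the red retaining arm, rad: 0 = fully shut (a firm stop, where its hole lines up with the fork's holes), growing to 1.1 as it swings out toward the robot about a vertical pivot; starts at 0.7 to 1.0. It turns stiffly (0.06 N m) and stays where it is left.
- bar_pivot (a point): Point on the vertical pivot axis of the retaining arm, 36 mm above the table. The axes turn with the arm: the arm runs along -y of this frame, 242 mm from pivot to pin hole. The arm is a bar 16 mm wide and 12 mm thick, its top 42 mm above the table.
- bar_knob (a point): Point on the axis of the arm's upright black round knob, 16 mm in diameter, which stands from 42 to 84 mm above the table; this point is 70 mm above the table. The knob is 133 mm from the pivot, on the side of the bar toward the robot (in the frame of bar_pivot at x = -26, y = -130 mm).
- fork_top (a point): Centre of the hole in the upper tine of the aluminium fork, on its top face, 52 mm above the table; axes as the cradle's. Holes are vertical, 14 mm wide, chamfered. Tines lie 44-52 and 20-28 mm above the table, the shut arm's end (30-42) between them. A spring ball in the lower tine resists the pin's last 16 mm: a push of about 4 to 12 N seats it. Fork 36 mm wide, its upright block on the -y side.
- lock_pin: Loose headed steel pin, 82 mm long, 70 g; origin at its lower tip, z along it up to the handle. Shank 12 mm in diameter, 40 mm long, tapered tip; then a round head 28 mm in diameter, 6 mm thick; then a red handle 16 mm in diameter, 36 mm long (46 to 82 mm from the tip). Starts upright in the stand, tip 6 mm above the table.
- pin_shoulder (a point): Underside of the pin's head, on its axis, 40 mm above its tip. Seated in the fork, this point coincides with fork_top.
- pin_stand: White block 60 x 60 x 46 mm on a 74 mm square grey foot, fixed to the table, with a vertical 14 mm hole right through its middle in which the pin waits, its head on the block's top; origin at the centre of its underside.
- wing_nut (a joint): Angle of the brass wing nut, rad, growing as it is turned clockwise seen from above (tightening): starts loose between 0 and 0.8; 4.2 = fully tight, a firm stop. Friction 0.1 N m; it stays where it is left. It runs down its stud 1 mm per rad.
- wing_grip (a point): Point on the nut's axis between its wings, 80 mm above the table at joint 0, 76 mm when tight; x runs along the wings, y across, z up; it turns and sinks with the nut. Wings: one flat upright plate 64 mm long, 8 mm thick, lower edge 21 mm below this point, top edge 5 mm above it at the ends, 3 mm below it in the middle. Hub 24 mm in diameter below.
- guard_posts: Two fixed green round posts, 12 mm in diameter, tops 90 mm above the table, on either side of the wing nut in the cradle's +x and -x directions; each post's axis is 42 mm from the nut's axis, so that 36 mm is free between nut axis and post. Origin on the nut's axis at table height, axes as the cradle's.
- bottle_blue: Loose white dropper bottle with a blue cap, 80 mm high, standing upright; origin at the centre of its underside, z up. Round body 29 mm in diameter up to 52 mm, narrower cap above. 120 g, most of it in a weighted foot, so it stands firmly. May be absent (None).
- bottle_pink: Loose white dropper bottle with a pink cap, 74 mm high, standing upright; origin at the centre of its underside, z up. Round body 27 mm in diameter up to 47 mm, narrower cap above. 120 g, most of it in a weighted foot, so it stands firmly. May be absent (None).
- bottle_green: Loose white dropper bottle with a green cap, 74 mm high, standing upright; origin at the centre of its underside, z up. Round body 27 mm in diameter up to 47 mm, narrower cap above. 120 g, most of it in a weighted foot, so it stands firmly. May be absent (None).
- bottle_red: Loose white dropper bottle with a red cap, 70 mm high, standing upright; origin at the centre of its underside, z up. Round body 25 mm in diameter up to 45 mm, narrower cap above. 120 g, most of it in a weighted foot, so it stands firmly. May be absent (None).
- tape_roll: Loose roll of beige tape, 98 mm across, 48 mm high, lying flat; a bystander to be left alone. Origin at the centre of its underside.
- lidded_cup: Loose white lidded cup, 81 mm across, 100 mm high, beside the cradle; a bystander to be left alone. Origin at the centre of its underside.

How it is judged:
By the outcome, as a careful person would: the job done as asked, in the order asked, and still so for the second after the job is handed in, with the robot touching nothing.
Of bottle_blue, bottle_pink, bottle_green, bottle_red only 2 to 4 are there at a start; the rules pass over those that are not, and their reading is None.
At some moment in a run one of bottle_blue, bottle_pink, bottle_green, bottle_red may be knocked a few centimetres aside while the robot is not near it.
It also fails if it takes over 210 s, if anything falls off the work surface, if the arm or the gripper's body presses on something with over 40 N, if the wrist force passes 120 N, or if a joint passes its speed limit or range.

### The arm

A 7-joint arm with a two-finger parallel gripper is mounted at the origin on a cart in front of the work surface, level with it; the furniture and walls round the work are solid. World frame = base frame: x ahead of the robot, y to its left, z up, the work surface at z = 0. Lengths are in m, angles in rad, forces in N, time in s.
With the tool pointing down it reaches from about 0.4 to 0.85 m from the base axis. Payload 10.4 kg.
Tool frame: the origin (TCP) lies between the finger pads; the fingertips stand 22 mm ahead of it and the grasp point (between the pads) lies 3 mm ahead of it (r.nose_length is the distance from the TCP to the fingertips, in m); z points along the fingers, y is the line along which they close (so a half turn about z gives the same grasp; the last joint's range is limited). The gripper opens to 87 mm and grips with 3 to 60 N. Pads are 19 mm wide; open, the fingers measure 117 mm over their backs; the gripper's body (75 mm by 190 mm) begins 51 mm behind the grasp point.
Start: joints at [-1.175, 0.332, -0.065, 1.46, 0.022, 1.35, -0.088], TCP at [0.254, 0.571, 0.245] pointing down, gripper open.
Joint ranges: [-2.6, 2.6], [-0.5, 2.12], [-1.47, 1.34], [0.16, 2.42], [-1.27, 4.41], [0.06, 2.06], [-2.6, 2.6]. Speed limits (rad/s): [2.22, 2.22, 2.79, 2.79, 3.14, 3.14, 3.14].

### API

Orientations are given as a unit quaternion [x, y, z, w].
In Python, from bench import readout, cams, r gives the robot as it stands. The module is installed in compiled form; this text tells all that it offers.
- The arm moves only by the tool step_arm, never from a script. Its argument "deltas" is a list that holds one entry, the list of rows, each a list of 7 numbers: the turn, a rotation vector about the tool's x, y, z in rad, then the shift along the tool's x, y, z in m, then the opening in per cent of the stroke, from 0 (shut) to 100 (fully open). A call has 1 to 20 rows; each row is the pose to reach, as a shift and turn from the pose commanded when the call began, along the tool's axes at that moment; what a row does not reach only later rows make up. A row lasts 1/8 s, in which the tool goes at most 62.5 mm and 10.7 degrees, less where a joint would pass 70% of its speed; a pose out of reach is approached as far as the arm can. A call with a gripper value outside its range is refused whole. The fingers move at their own pace and stop on an object; "squeeze" is the grip in N (left out, the last holds). Time passes only in rows, so rows that repeat a pose let the fingers close. It gives the time, the measured TCP pose, the force, the opening and the grip force at its end, in the units of the state.
- readout.read_state(): the state, without advancing time (a new reading comes with each control period).
- cams.camera(name): name is "scene" or "top"; returns a dict with "img" (480x640x3 uint8, red, green, blue), "fx", "fy", "cx", "cy" (pixels), "k1" (the pictures are not rectified: a ray, as slopes to the right and down, at radius r is drawn at 1 + k1 r^2 times it, then the intrinsics apply), "origin" and "rotation" of the camera in the world. Camera axes: x right, y up, looking along -z (the intrinsics and any distortion apply to the point x, -y, -z); pixel columns grow to the right and rows downward; lengths in m; the calibration is good to about 2 mm. A picture is of the moment at which its call begins. There is no depth.
- r.close_job(): hands the job in; it is judged then, once.
The state is a dict: "time": time; "joint_positions": joint angles; "joint_vel": joint speeds; "joint_torque": joint torques, N m; "ee_pos": TCP position; "eef_rot": TCP orientation; "ft_force": force on the tool from outside, world axes, zero at the start; "torque": the same for the moment, N m; "width": finger opening in m; "grip_force": force on a finger pad.
Only numpy, scipy, OpenCV 4.12 (cv2) and the standard library are available. Lean on these libraries where they do the work, as an engineer would, in place of code of your own. Each camera call takes 0.05 s, during which the arm holds its last target. There are 200 camera calls.

## Working session

There is one attempt and no reset: what is moved stays moved. The work goes in short steps, Python scripts to look and compute and a tool call to move; the robot and the scene stay as the last step left them, time stands still between calls to the robot, and variables do not carry over. Pictures are saved under pics/ and viewed, at most 14 in all, crops included, and the job is handed in when it is done.

Besides the shell and the picture viewer there is one more tool, called as name(argument=value, ...) on one line, values as JSON. step_arm: Moves the arm, as the interface text tells. Its arguments: {"type":"object","properties":{"deltas":{"type":"array"},"squeeze":{"type":"number"}},"required":["deltas"]}

```bash
mkdir -p pics
cat > h.py <<'E'
import numpy as np, cv2
from bench import readout, cams, r
def ray(c,u,v):
    x=(u-c["cx"])/c["fx"]; y=(v-c["cy"])/c["fy"]
    xd=np.array([x,y]); p=xd.copy()
    for _ in range(20): p=xd/(1+c["k1"]*(p@p))
    d=np.array(c["rotation"])@np.array([p[0],-p[1],-1.0])
    return np.array(c["origin"]),d/np.linalg.norm(d)
def onz(c,u,v,z):
    o,d=ray(c,u,v); return o+d*(z-o[2])/d[2]
def proj(c,P):
    q=np.array(c["rotation"]).T@(np.array(P)-np.array(c["origin"]))
    p=np.array([q[0],-q[1]])/-q[2]; p=p*(1+c["k1"]*(p@p))
    return p*[c["fx"],c["fy"]]+[c["cx"],c["cy"]]
def snap(name,f):
    c=cams.camera(name); cv2.imwrite("pics/"+f,c["img"][:,:,::-1]); return c
E
python3 - <<'E'
from h import *
for n in("scene","top"):
    c=snap(n,n+"0.png"); print(n,{k:np.round(c[k],3).tolist() for k in c if k!="img"})
s=readout.read_state(); print(s)
E
```

```text
scene {'fx': 494.65, 'fy': 494.65, 'cx': 315.693, 'cy': 242.966, 'k1': -0.052, 'origin': [-0.033, 0.591, 0.726], 'rotation': [-0.174, 0.412, 0.818, -0.363]}
top {'fx': 542.64, 'fy': 542.64, 'cx': 328.778, 'cy': 254.001, 'k1': -0.102, 'origin': [0.375, -0.007, 1.277], 'rotation': [-0.061, 0.062, 0.713, -0.696]}
{'time': 0.1, 'joint_positions': array([-1.17460669,  0.33279586, -0.06473278,  1.46087493,  0.02160863,
        1.34990093, -0.08848208]), 'joint_vel': array([-0.00034222, -0.00299854,  0.00010253, -0.00310566,  0.00086523,
        0.00017285, -0.00024475]), 'joint_torque': array([ 2.65471070e-03, -6.24539137e+01,  2.52915110e-02, -3.90718746e+01,
       -6.14900328e-02,  3.64210317e-02,  5.19129026e-05]), 'ee_pos': array([0.2540134 , 0.57069483, 0.24383317]), 'eef_rot': array([ 2.07833502e-01,  9.78164007e-01, -6.32792033e-04, -1.05442962e-04]), 'ft_force': array([-0.25900117, -0.3465533 ,  0.50558226]), 'torque': array([-0.02978306,  0.00031831,  0.04723057]), 'grip_force': 0.0, 'width': 0.08690978386813097}
```

```bash
sed -i 's/np.array(c\["rotation"\])/RM(c)/; s/np.array(c\["rotation"\]).T/RM(c).T/' h.py; sed -i '2a from scipy.spatial.transform import Rotation as Ro\ndef RM(c): return Ro.from_quat(c["rotation"]).as_matrix()' h.py; grep -n RM h.py
```

```text
4:def RM(c): return Ro.from_quat(c["rotation"]).as_matrix()
9:    d=RM(c)@np.array([p[0],-p[1],-1.0])
14:    q=RM(c).T@(np.array(P)-np.array(c["origin"]))
```

View pics/top0.png

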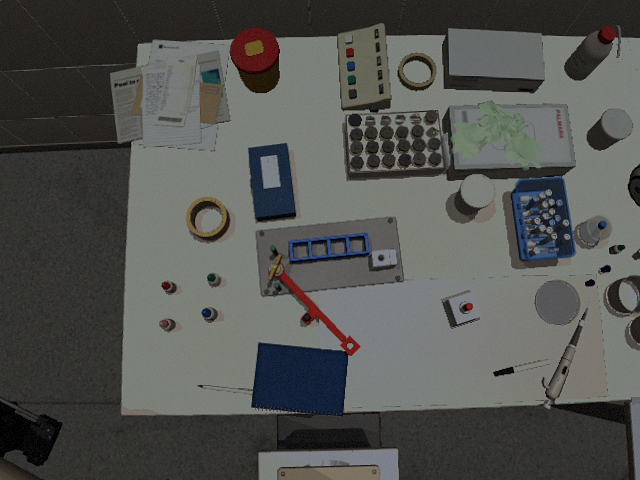

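View pics/scene0.png

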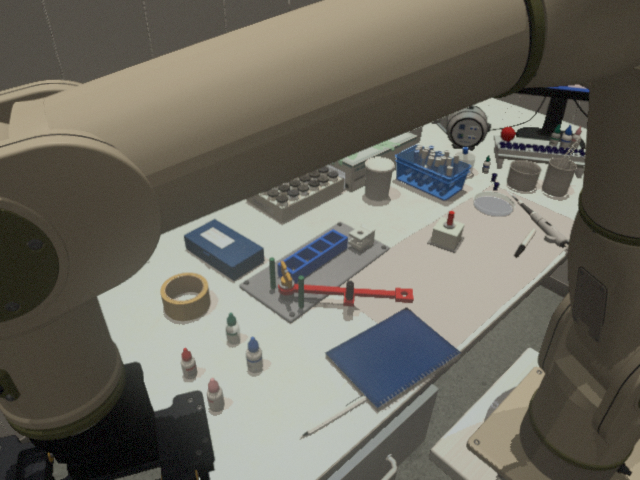

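The top view shows four bottles (red cap (168,287), green (213,278), blue (208,313), pink (166,324)), the cradle at (330,255) with pockets (330,247), nut (276,266), fork (383,258), arm tip (350,345) and the pin (466,308). The scene view shows the same things.

```bash
cat > m.py <<'E'
from h import *
def hsv(c): return cv2.cvtColor(c["img"],cv2.COLOR_RGB2HSV)
RNG=dict(red=[(0,120,60),(6,255,255)],green=[(60,80,20),(90,255,255)],blue=[(105,100,40),(125,255,255)],pink=[(0,40,110),(10,130,255)])
def blobs(c,col,box,mn=8):
    H=hsv(c); m=cv2.inRange(H,*[np.array(a) for a in RNG[col]])
    if col in("red","pink"):
        lo,hi=[np.array(a) for a in RNG[col]]; lo=lo.copy();hi=hi.copy();lo[0]=170;hi[0]=180; m|=cv2.inRange(H,lo,hi)
    x0,y0,x1,y1=box; k=np.zeros_like(m); k[y0:y1,x0:x1]=m[y0:y1,x0:x1]
    n,l,s,ce=cv2.connectedComponentsWithStats(k)
    return [(s[i].tolist(),ce[i].round(1).tolist()) for i in range(1,n) if s[i][4]>=mn]
E
python3 - <<'E'
from m import *
c=cams.camera("top")
for col in("red","green","pink","blue"):
    print(col,"bottles",blobs(c,col,(140,260,235,345)))
print("posts",blobs(c,"green",(255,235,300,300),3)); print("pockets",blobs(c,"blue",(280,225,375,270)))
print("pin",blobs(c,"red",(440,285,485,330))); print("arm",blobs(c,"red",(260,255,370,360)))
im=c["img"][:,:,::-1]
a=cv2.resize(im[225:360,245:405],None,fx=5,fy=4.4,interpolation=cv2.INTER_CUBIC)
a=cv2.resize(im[225:365,245:405],(800,700))[:600]; 
a=cv2.resize(im[225:345,245:405],(800,600),interpolation=cv2.INTER_CUBIC); cv2.imwrite("pics/crop1.png",a)
E
```

```text
red bottles [([162, 282, 7, 6, 26], [165.0, 284.0])]
green bottles [([207, 274, 8, 7, 41], [210.7, 277.2])]
pink bottles []
blue bottles [([202, 309, 9, 8, 53], [205.8, 312.4])]
posts [([271, 246, 6, 5, 20], [272.8, 248.2]), ([274, 283, 5, 5, 21], [276.2, 285.0])]
pockets [([289, 233, 81, 28, 723], [328.1, 246.8])]
pin [([466, 303, 7, 7, 36], [468.9, 305.9])]
arm [([278, 267, 82, 89, 858], [318.8, 314.5])]
```

View pics/crop1.png

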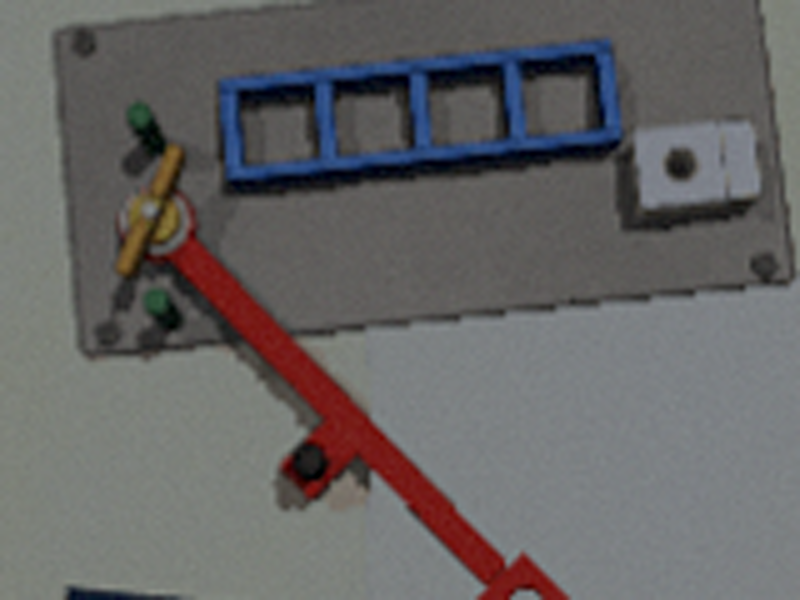

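The crop shows (÷5 + (245,225)): post tops at (138,112) and (157,300), the fork hole at (680,163), pocket rim corners (218,80), (610,42), (622,145), (230,188), wing ends (175,150) and (125,270), and the knob top (310,460).

Run:
```python
from m import *
c=cams.camera("top")
f=lambda u,v,z: onz(c,u/5+245,v/5+225,z)
p1,p2=f(138,112,.09),f(157,300,.09); print("posts",p1,p2,np.linalg.norm(p1-p2)*1e3)
fk=f(680,163,.052); print("fork",fk); n=(p1+p2)/2
print("nut",n,"dist nut-fork(242)",np.linalg.norm((n-fk)[:2])*1e3)
q=[f(*a,.044) for a in[(218,80),(610,42),(622,145),(230,188)]]
pc=np.mean(q,0); print("bay",pc,"yaw pockets",np.degrees(np.arctan2(-(q[0]-q[1]+q[3]-q[2])[0],(q[0]-q[1]+q[3]-q[2])[1])),"len",np.linalg.norm(q[0]-q[1])*1e3)
e=n-fk; yaw=np.arctan2(-e[0],e[1]); print("yaw nf",np.degrees(yaw),"posts",np.degrees(np.arctan2(*(p1-p2)[[1,0]])))
R=Ro.from_euler("z",yaw).as_matrix()
# bay->fork expected (-40,-117) (rel. cradle)
print("bay in cradle from fork", R.T@(pc-fk)*1e3+[-25,-117,0], "from nut",R.T@(pc-n)*1e3+[-25,125,0])
w1,w2=f(175,150,.083),f(125,270,.083); print("wing",w1,w2,np.linalg.norm(w1-w2)*1e3,np.degrees(np.arctan2(*(w1-w2)[[1,0]])), "mid",(w1+w2)/2)
k=f(310,458,.084); d=k-n; print("knob",k,np.linalg.norm(d[:2])*1e3)
pin=onz(c,468.9,305.9,.088); print("pin top",pin)
H=hsv(c)
print(H[318:330,158:172].tolist()[3][:14],)
for col,u,v,z in(("red",165,284,.068),("green",210.7,277.2,.072),("blue",205.8,312.4,.078)): print(col,onz(c,u,v,z))
s=cams.camera("scene")
print("scene pink hsv",hsv(s)[385,213],hsv(s)[355,187])
a=c["img"][260:345,140:235,::-1]; b=s["img"][300:420,160:280,::-1]
cv2.imwrite("pics/crop2.png",np.hstack([cv2.resize(a,(400,360),interpolation=2),cv2.resize(b,(360,360),interpolation=2)]))
```

```text
posts [0.60325165 0.11320932 0.09      ] [0.51875921 0.10542498 0.09      ] 84.8502683999926
fork [ 0.58057876 -0.13119734  0.052     ]
nut [0.56100543 0.10931715 0.09      ] dist nut-fork(242) 241.30962812464642
bay [ 0.60810853 -0.01276118  0.044     ] yaw pockets 4.575987164207747 len 182.91875474950425
yaw nf 4.6525403995953845 posts 5.263833173913296
bay in cradle from fork [12.04576526 -1.18712028 -8.        ] from nut [ 12.04576526  -0.4967484  -46.        ]
wing [0.58688301 0.09745673 0.083     ] [0.53334175 0.12020349 0.083     ] 58.17285812096767 -23.01798806742301 mid [0.56011238 0.10883011 0.083     ]
knob [0.44817569 0.03952601 0.084     ] 132.67009600969828
pin top [ 0.4617094  -0.31760611  0.088     ]
[[56, 13, 134], [21, 16, 109], [1, 64, 88], [0, 103, 82], [1, 91, 84], [0, 90, 82], [1, 90, 85], [0, 92, 78], [176, 119, 60], [175, 85, 39], [16, 30, 111], [17, 32, 112], [15, 38, 81], [10, 65, 47]]
red [0.52937166 0.36057653 0.068     ]
green [0.54199325 0.25523302 0.072     ]
blue [0.46267749 0.2641093  0.078     ]
scene pink hsv [  3  61 142] [  4 126 121]
```

View pics/crop2.png

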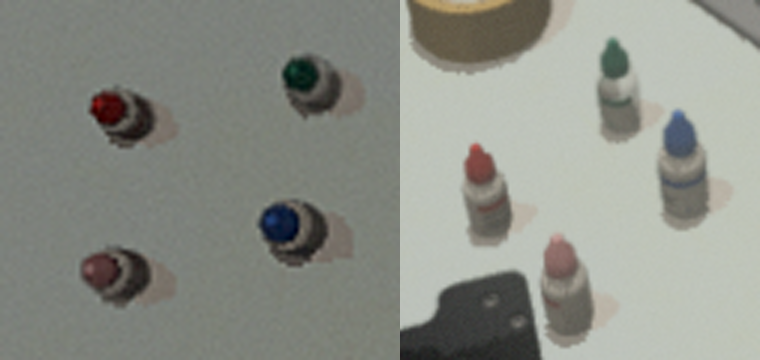

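Crop 2 shows all four bottles standing upright, with all their caps distinct in both views. I'll triangulate the caps from the two views.

```bash
cat >> m.py <<'E'
RNG["pink"]=[(0,45,65),(8,125,255)]
def tri(A,B):
    (o1,d1),(o2,d2)=A,B; M=np.zeros((3,3)); b=np.zeros(3)
    for o,d in(A,B): P=np.eye(3)-np.outer(d,d); M+=P; b+=P@o
    p=np.linalg.solve(M,b); return p,np.linalg.norm(np.cross(p-o1,d1))*2e3
def body_xy(c,guess,h):
    "dark/white bottle not masked: skip"
def best(c,col,box):
    b=blobs(c,col,box); return max(b,key=lambda t:t[0][4]) if b else None
E
python3 - <<'E'
from m import *
t=cams.camera("top"); s=cams.camera("scene")
B=dict(red=((155,275,180,292),(170,340,200,368)),green=((195,262,230,290),(220,305,242,335)),blue=((190,298,225,325),(240,330,268,362)),pink=((155,312,174,335),(200,372,225,400)))
for k,(a,b) in B.items():
    x,y=best(t,k,a),best(s,k,b); print(k,x,y)
    if x and y:
        p,e=tri(ray(t,*x[1]),ray(s,*y[1])); print("   ",p.round(4),"gap mm",round(e,1))
x,y=best(t,"red",(440,285,485,330)),best(s,"red",(430,200,470,235))
print(x,y,tri(ray(t,*x[1]),ray(s,*y[1])))
# tcp of pose for yaw
print(Ro.from_quat(readout.read_state()["eef_rot"]).as_matrix().round(3))
E
```

```text
red ([162, 282, 7, 6, 27], [165.0, 284.1]) ([183, 348, 6, 7, 20], [185.0, 351.7])
    [0.5313 0.3645 0.0594] gap mm 3.2
green ([207, 274, 8, 7, 40], [210.8, 277.3]) None
blue ([202, 309, 8, 8, 52], [205.8, 312.4]) None
pink ([160, 320, 7, 8, 42], [162.9, 323.3]) ([208, 378, 10, 15, 107], [212.7, 385.6])
    [0.4421 0.3675 0.0566] gap mm 1.7
([466, 303, 7, 7, 36], [468.9, 305.9]) ([448, 211, 6, 14, 58], [450.3, 217.2]) (array([ 0.46465177, -0.32131004,  0.06985157]), np.float64(3.8347970622307788))
[[-0.914  0.407 -0.   ]
 [ 0.407  0.914 -0.   ]
 [-0.    -0.    -1.   ]]
```

```bash
cat >> m.py <<'E'
YAW=np.radians(4.65)
def go(x,y,tip,phi=YAW,st=None):
    "delta from the present pose to TCP above (x,y), fingertips at height tip, tool y at world angle phi (mod pi)"
    s=readout.read_state(); R=Ro.from_quat(s["eef_rot"]); T=np.array([x,y,tip+r.nose_length])
    cy=R.as_matrix()[:,1]; dp=(phi-np.arctan2(cy[1],cy[0])+np.pi/2)%np.pi-np.pi/2
    t=R.inv().apply(Ro.from_euler("z",dp).apply(R.as_matrix().T).T[0]*0+[0,0,0]) 
    tgt=Ro.from_euler("z",phi)*Ro.from_matrix(np.array([[0,1,0],[1,0,0],[0,0,-1.]]))
    tg=[tgt,tgt*Ro.from_euler("z",np.pi)]
    rv=min([(R.inv()*q).as_rotvec() for q in tg],key=np.linalg.norm)
    d=R.inv().apply(T-s["ee_pos"])
    print("rv",rv.round(3),"d",d.round(4),"rows",max(np.linalg.norm(d)/.0625,np.linalg.norm(rv)/.187).round(1))
E
sed -i '/t=R.inv().apply(Ro/d;/cy=R.as_matrix()\[:,1\]/d' m.py
python3 - <<'E'
from m import *
t=cams.camera("top")
for k,uv,z in(("red",(165,284.1),.058),("pink",(162.9,323.3),.058),("green",(210.8,277.3),.060),("blue",(205.8,312.4),.066)):
    p=onz(t,*uv,z); print(k,p.round(4)); go(p[0],p[1],.12)
E
```

```text
red [0.5304 0.3636 0.058 ]
rv [-0.     0.     1.071] d [-0.3367 -0.0771  0.1025] rows 5.8
pink [0.4414 0.3664 0.058 ]
rv [-0.     0.     1.071] d [-0.2543 -0.1107  0.1025] rows 5.7
green [0.5434 0.2576 0.06  ]
rv [-0.     0.     1.071] d [-0.3917 -0.1686  0.1025] rows 7.0
blue [0.4636 0.2668 0.066 ]
rv [-0.     0.     1.071] d [-0.315  -0.1927  0.1025] rows 6.1
```

step_arm(deltas=[[[0,0,0.18,-0.042,-0.018,0,55],[0,0,0.36,-0.085,-0.037,0.03,55],[0,0,0.54,-0.127,-0.055,0.05,55],[0,0,0.71,-0.17,-0.074,0.075,55],[0,0,0.89,-0.212,-0.092,0.09,55],[0,0,1.071,-0.2543,-0.1107,0.1025,55],[0,0,1.071,-0.2543,-0.1107,0.1025,55],[0,0,1.071,-0.2543,-0.1107,0.1025,55],[0,0,1.071,-0.2543,-0.1107,0.1025,55],[0,0,1.071,-0.2543,-0.1107,0.1025,55]]], squeeze=15)

```text
time: 1.65
ee_pos: [0.4409, 0.3674, 0.1423]
eef_rot: [0.677, 0.736, 0.0, -0.0]
ft_force: [0.8, 0.3, -0.2]
width: 0.0478
grip_force: 0.0
```

Run:
```python
from m import *
t=snap("top","t1.png"); print(readout.read_state()["ee_pos"],readout.read_state()["width"])
for k,z in(("red",.058),("pink",.058),("green",.060),("blue",.066)):
    b=best(t,k,(120,255,240,350)); print(k,b,onz(t,*b[1],z).round(4) if b else 0)
s=snap("scene","s1.png"); print("pink scene",best(s,"pink",(200,365,230,405)))
go(.4414,.3664,.031)
cv2.imwrite("pics/c3.png",np.hstack([cv2.resize(t["img"][250:350,130:230,::-1],(400,400),interpolation=2),cv2.resize(s["img"][280:420,150:290,::-1],(400,400),interpolation=2)]))
```

```text
[0.44101561 0.36719005 0.14228498] 0.047956849897152085
red ([162, 282, 7, 6, 30], [164.9, 284.5]) [0.5295 0.3638 0.058 ]
pink ([160, 320, 3, 8, 16], [161.3, 322.9]) [0.4423 0.3701 0.058 ]
green ([207, 274, 8, 7, 40], [210.8, 277.3]) [0.5434 0.2576 0.06  ]
blue ([202, 309, 9, 8, 53], [205.9, 312.4]) [0.4635 0.2666 0.066 ]
pink scene ([208, 378, 11, 15, 110], [212.8, 385.5])
rv [ 0.    -0.     0.001] d [-0.0007  0.0002  0.0892] rows 1.4
```

View pics/c3.png

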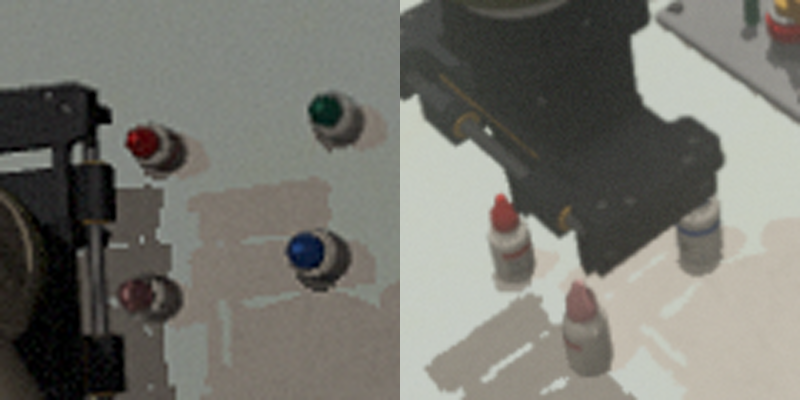

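The gripper is above pink and the other bottles haven't moved. I'll descend, close, and lift a little.

step_arm(deltas=[[[0,0,0,-0.001,0,0.045,55],[0,0,0,-0.001,0,0.0892,55],[0,0,0,-0.001,0,0.0892,55],[0,0,0,-0.001,0,0.0892,10],[0,0,0,-0.001,0,0.0892,10],[0,0,0,-0.001,0,0.0892,10],[0,0,0,-0.001,0,0.0892,10],[0,0,0,-0.001,0,0.0892,10],[0,0,0,-0.001,0,0.05,10],[0,0,0,-0.001,0,-0.01,10],[0,0,0,-0.001,0,-0.05,10],[0,0,0,-0.001,0,-0.05,10]]], squeeze=15)

```text
time: 3.25
ee_pos: [0.4428, 0.3665, 0.1957]
eef_rot: [0.678, 0.735, 0.003, -0.0]
ft_force: [-0.3, 0.2, -2.2]
width: 0.0259
grip_force: 15.0
```

Run:
```python
from m import *
t=cams.camera("top"); s=cams.camera("scene"); st=readout.read_state(); print(st["ee_pos"],st["width"],st["grip_force"])
b=blobs(s,"pink",(150,230,330,420),40); print(b)
n=np.array([.5610,.1093]); R2=np.array([[np.cos(YAW),-np.sin(YAW)],[np.sin(YAW),np.cos(YAW)]])
fk=np.array([.5806,-.1312]); bay=np.array([.6095,-.0125])
for i in range(4):
    p=bay+R2@[0,66-44*i]*np.array(.001); print("pocket",i+1,p.round(4))
go(*(bay+R2@np.array([0,-.066])),.16)
```

```text
[0.44125277 0.3653168  0.19173502] 0.025964833878273877 14.96396228671074
[([278, 283, 21, 13, 114], [287.5, 290.2]), ([304, 290, 26, 5, 67], [316.9, 292.1]), ([182, 348, 9, 13, 75], [186.1, 355.2])]
pocket 1 [0.6041 0.0533]
pocket 2 [0.6077 0.0094]
pocket 3 [ 0.6113 -0.0344]
pocket 4 [ 0.6149 -0.0783]
rv [-0. -0. -0.] d [-0.4562  0.1371  0.0097] rows 7.6
```

step_arm(deltas=[[[0,0,0,-0.06,0.018,0,10],[0,0,0,-0.12,0.036,0,10],[0,0,0,-0.18,0.054,0,10],[0,0,0,-0.24,0.072,0,10],[0,0,0,-0.3,0.09,0,10],[0,0,0,-0.36,0.108,0.005,10],[0,0,0,-0.42,0.126,0.01,10],[0,0,0,-0.4562,0.1371,0.03,10],[0,0,0,-0.4562,0.1371,0.05,10],[0,0,0,-0.4562,0.1371,0.06,10],[0,0,0,-0.4562,0.1371,0.06,10],[0,0,0,-0.4562,0.1371,0.06,10]]])

```text
time: 4.85
ee_pos: [0.6154, -0.077, 0.1327]
eef_rot: [0.677, 0.736, 0.0, 0.0]
ft_force: [0.7, 0.3, -1.4]
width: 0.0258
grip_force: 15.0
```

Run:
```python
from m import *
t=snap("top","t4.png"); s=snap("scene","s4.png"); st=readout.read_state(); print(st["ee_pos"],st["width"])
for k,z in(("red",.058),("green",.060),("blue",.066)):
    b=best(t,k,(120,255,240,350)); print(k,b[1],onz(t,*b[1],z).round(4) if b else 0)
go(.6149,-.0783,.047)
P=proj(s,[.6149,-.0783,.05]); u,v=P.astype(int)
a=s["img"][v-90:v+60,u-100:u+100,::-1]
cv2.imwrite("pics/c5.png",cv2.resize(a,(800,600),interpolation=2)); print(P,u-100,v-90)
```

```text
[ 0.61551727 -0.07749705  0.13290536] 0.02571552842058136
red [165.3, 284.2] [0.5302 0.3629 0.058 ]
green [210.8, 277.2] [0.5436 0.2576 0.06  ]
blue [205.8, 312.4] [0.4636 0.2668 0.066 ]
rv [ 0.001 -0.     0.001] d [-0.0008 -0.0008  0.0639] rows 1.0
[334.77946402 235.64725076] 234 145
```

View pics/c5.png

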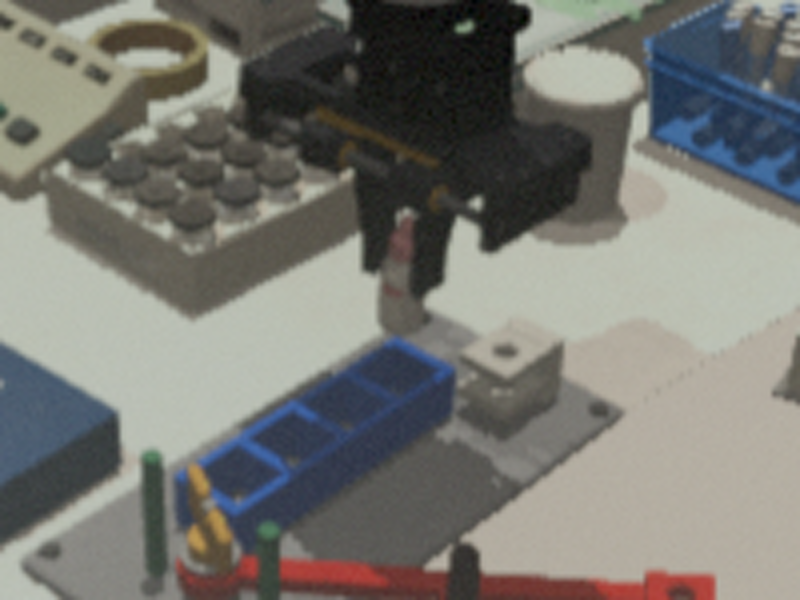

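Pink hangs upright over pocket 4, its foot at about (402,325) in the crop.

step_arm(deltas=[[[0,0,0,-0.001,-0.001,0.02,10],[0,0,0,-0.001,-0.001,0.04,10],[0,0,0,-0.001,-0.001,0.055,10],[0,0,0,-0.001,-0.001,0.0635,10],[0,0,0,-0.001,-0.001,0.0635,10],[0,0,0,-0.001,-0.001,0.0635,10]]])

```text
time: 5.7
ee_pos: [0.6143, -0.0793, 0.0688]
eef_rot: [0.678, 0.735, 0.0, 0.0]
ft_force: [-0.2, -0.5, -0.7]
width: 0.0257
grip_force: 15.0
```

step_arm(deltas=[[[0,0,0,0,0,0,50],[0,0,0,0,0,0,50],[0,0,0,0,0,0,50],[0,0,0,0,0,-0.03,50],[0,0,0,0,0,-0.08,50],[0,0,0,0.02,0,-0.12,50],[0,0,0,0.02,0,-0.12,50],[0,0,0,0.02,0,-0.12,50]]])

```text
time: 6.7
ee_pos: [0.6122, -0.0594, 0.1879]
eef_rot: [0.678, 0.735, -0.0, -0.0]
ft_force: [-0.4, 0.6, -0.6]
width: 0.0436
grip_force: 0.0
```

Run:
```python
from m import *
t=cams.camera("top")
for k,z in(("red",.058),("green",.060),("blue",.066)):
    b=best(t,k,(120,255,240,350)); print(k,b[1],onz(t,*b[1],z).round(4) if b else 0)
print("pink expected",proj(t,[.6149,-.0783,.068]),blobs(t,"pink",(340,220,385,260),6))
go(.5302,.3632,.031);go(.5435,.2577,.031)
```

```text
red [165.0, 284.3] [0.53   0.3636 0.058 ]
green [210.8, 277.3] [0.5434 0.2576 0.06  ]
blue [205.9, 312.4] [0.4635 0.2666 0.066 ]
pink expected [357.80391025 242.10510879] []
rv [-0.002  0.    -0.001] d [ 0.4281 -0.0472  0.1344] rows 7.2
rv [-0.002  0.    -0.001] d [ 0.3218 -0.0424  0.1344] rows 5.6
```

step_arm(deltas=[[[0,0,0,0.06,-0.007,0,55],[0,0,0,0.12,-0.013,0,55],[0,0,0,0.18,-0.02,0,55],[0,0,0,0.24,-0.027,0.01,55],[0,0,0,0.3,-0.033,0.02,55],[0,0,0,0.36,-0.04,0.03,55],[0,0,0,0.4281,-0.0472,0.04,55],[0,0,0,0.4281,-0.0472,0.04,55],[0,0,0,0.4281,-0.0472,0.05,55],[0,0,0,0.4281,-0.0472,0.1,55],[0,0,0,0.4281,-0.0472,0.1344,55],[0,0,0,0.4281,-0.0472,0.1344,55],[0,0,0,0.4281,-0.0472,0.1344,10],[0,0,0,0.4281,-0.0472,0.1344,10],[0,0,0,0.4281,-0.0472,0.1344,10],[0,0,0,0.4281,-0.0472,0.1344,10],[0,0,0,0.4281,-0.0472,0.1344,10]]])

```text
time: 8.88
ee_pos: [0.5313, 0.364, 0.0553]
eef_rot: [0.678, 0.735, 0.001, 0.0]
ft_force: [-1.3, -0.2, 5.5]
width: 0.0245
grip_force: 15.0
```

Run:
```python
from m import *
t=snap("top","t6.png"); st=readout.read_state(); print(st["ee_pos"],st["width"],st["grip_force"])
for k,z in(("green",.060),("blue",.066)):
    b=best(t,k,(120,255,240,350)); print(k,b[1] if b else 0,onz(t,*b[1],z).round(4) if b else 0)
print("pink expected",proj(t,[.6149,-.0783,.068]),blobs(t,"pink",(340,220,385,260),6))
s=snap("scene","s6.png")
P=proj(s,[.6149,-.0783,.06]);u,v=P.astype(int); P=proj(s,[.53,.363,.04]);p,q=P.astype(int)
cv2.imwrite("pics/c7.png",np.hstack([cv2.resize(t["img"][225:285,320:400,::-1],(400,300),interpolation=2),cv2.resize(s["img"][q-60:q+60,p-80:p+80,::-1],(400,300),interpolation=2)]))
go(.6113,-.0344,.16)
```

```text
[0.53132188 0.36404739 0.05526043] 0.024629684076998008 15.009754300117493
green [211.0, 277.3] [0.5434 0.2572 0.06  ]
blue [206.1, 312.3] [0.4638 0.2661 0.066 ]
pink expected [357.80391025 242.10510879] [([354, 240, 8, 7, 46], [357.7, 243.0])]
rv [ 0.001 -0.001 -0.   ] d [-0.4035  0.0476 -0.1271] rows 6.8
```

View pics/c7.png

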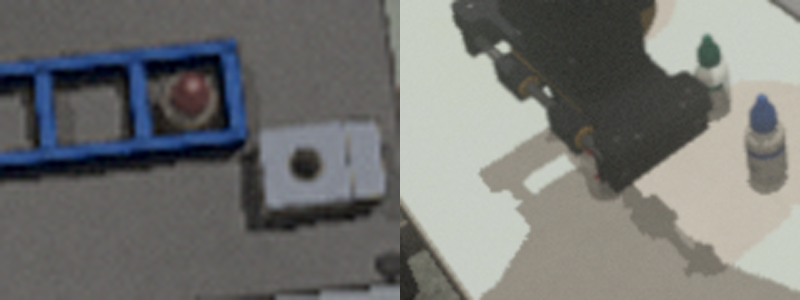

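Pink is seated in pocket 4, its cap at (357.7,243.0) against an expected (357.8,242.1). Red is gripped.

step_arm(deltas=[[[0,0,0,0,0,-0.06,10],[0,0,0,0,0,-0.12,10],[0,0,0,-0.05,0.006,-0.1271,10],[0,0,0,-0.11,0.013,-0.1271,10],[0,0,0,-0.17,0.02,-0.1271,10],[0,0,0,-0.23,0.027,-0.1271,10],[0,0,0,-0.29,0.034,-0.1271,10],[0,0,0,-0.35,0.041,-0.1271,10],[0,0,0,-0.4035,0.0476,-0.1271,10],[0,0,0,-0.4035,0.0476,-0.1271,10],[0,0,0,-0.4035,0.0476,-0.11,10],[0,0,0,-0.4035,0.0476,-0.08,10],[0,0,0,-0.4035,0.0476,-0.05,10],[0,0,0,-0.4035,0.0476,-0.03,10],[0,0,0,-0.4035,0.0476,-0.015,10],[0,0,0,-0.4035,0.0476,-0.0145,10],[0,0,0,-0.4035,0.0476,-0.0145,10]]])

```text
time: 11.1
ee_pos: [0.6113, -0.0347, 0.0692]
eef_rot: [0.678, 0.735, 0.0, 0.0]
ft_force: [1.2, 0.1, -0.8]
width: 0.0247
grip_force: 15.0
```

step_arm(deltas=[[[0,0,0,0,0,0,50],[0,0,0,0,0,0,50],[0,0,0,0,0,0,50],[0,0,0,0,0,-0.03,50],[0,0,0,0,0,-0.08,50],[0,0,0,0.02,0,-0.12,50],[0,0,0,0.08,-0.01,-0.12,50],[0,0,0,0.14,-0.02,-0.12,50],[0,0,0,0.14,-0.02,-0.12,50],[0,0,0,0.14,-0.02,-0.12,50]]])

```text
time: 12.35
ee_pos: [0.5798, 0.1027, 0.1888]
eef_rot: [0.678, 0.735, -0.0, 0.0]
ft_force: [0.0, -0.2, 0.3]
width: 0.0435
grip_force: 0.0
```

Run:
```python
from m import *
t=cams.camera("top")
for k,z in(("green",.060),("blue",.066)):
    b=best(t,k,(120,255,240,350)); print(k,b[1],onz(t,*b[1],z).round(4) if b else 0)
for k,i,z in(("pink",(.6149,-.0783),.068),("red",(.6113,-.0344),.068)): print(k,proj(t,[*i,z]),blobs(t,k,(310,220,385,260),6))
go(.5435,.2575,.033)
```

```text
green [210.9, 277.3] [0.5434 0.2574 0.06  ]
blue [205.8, 312.5] [0.4633 0.2668 0.066 ]
pink [357.80391025 242.10510879] [([354, 240, 9, 7, 43], [357.9, 242.8])]
red [338.53808614 244.12816603] [([335, 243, 7, 4, 18], [338.7, 244.3])]
rv [ 0.     0.001 -0.002] d [ 0.1582 -0.0241  0.1337] rows 3.3
```

step_arm(deltas=[[[0,0,0,0.06,-0.01,0,55],[0,0,0,0.12,-0.018,0.02,55],[0,0,0,0.1582,-0.0241,0.04,55],[0,0,0,0.1582,-0.0241,0.045,55],[0,0,0,0.1582,-0.0241,0.05,55],[0,0,0,0.1582,-0.0241,0.1,55],[0,0,0,0.1582,-0.0241,0.1337,55],[0,0,0,0.1582,-0.0241,0.1337,55],[0,0,0,0.1582,-0.0241,0.1337,10],[0,0,0,0.1582,-0.0241,0.1337,10],[0,0,0,0.1582,-0.0241,0.1337,10],[0,0,0,0.1582,-0.0241,0.1337,10],[0,0,0,0.1582,-0.0241,0.1337,10]]])

```text
time: 14.02
ee_pos: [0.5438, 0.2593, 0.0561]
eef_rot: [0.678, 0.735, 0.001, 0.0]
ft_force: [0.3, -0.1, 6.5]
width: 0.0261
grip_force: 15.0
```

Run:
```python
from m import *
st=readout.read_state(); print(st["ee_pos"],st["width"],st["grip_force"]); go(.6077,.0094,.16)
```

```text
[0.54379304 0.25931902 0.05611529] 0.026129312309280284 14.95070680975914
rv [ 0.002 -0.001 -0.   ] d [-0.2541  0.0437 -0.1261] rows 4.6
```

step_arm(deltas=[[[0,0,0,0,0,-0.06,10],[0,0,0,0,0,-0.12,10],[0,0,0,-0.05,0.009,-0.126,10],[0,0,0,-0.11,0.019,-0.126,10],[0,0,0,-0.17,0.029,-0.126,10],[0,0,0,-0.23,0.039,-0.126,10],[0,0,0,-0.2541,0.0437,-0.126,10],[0,0,0,-0.2541,0.0437,-0.126,10],[0,0,0,-0.2541,0.0437,-0.11,10],[0,0,0,-0.2541,0.0437,-0.08,10],[0,0,0,-0.2541,0.0437,-0.05,10],[0,0,0,-0.2541,0.0437,-0.03,10],[0,0,0,-0.2541,0.0437,-0.015,10],[0,0,0,-0.2541,0.0437,-0.0145,10],[0,0,0,-0.2541,0.0437,-0.0145,10]]])

```text
time: 15.9
ee_pos: [0.6075, 0.0092, 0.0702]
eef_rot: [0.678, 0.735, 0.0, 0.0]
ft_force: [0.1, 0.1, -1.3]
width: 0.0257
grip_force: 14.9
```

step_arm(deltas=[[[0,0,0,0,0,0,50],[0,0,0,0,0,0,50],[0,0,0,0,0,0,50],[0,0,0,0,0,-0.03,50],[0,0,0,0,0,-0.08,50],[0,0,0,0.02,-0.02,-0.12,50],[0,0,0,0.08,-0.05,-0.12,50],[0,0,0,0.12,-0.08,-0.12,50],[0,0,0,0.12,-0.08,-0.12,50],[0,0,0,0.12,-0.08,-0.12,50]]])

```text
time: 17.15
ee_pos: [0.5178, 0.122, 0.1898]
eef_rot: [0.678, 0.735, 0.0, 0.0]
ft_force: [0.7, -0.8, -0.2]
width: 0.0436
grip_force: 0.0
```

Run:
```python
from m import *
t=cams.camera("top")
for k,z in(("blue",.066),):
    b=best(t,k,(120,255,240,350)); print(k,b[1],onz(t,*b[1],z).round(4) if b else 0)
for k,i,z in(("pink",(.6149,-.0783),.068),("red",(.6113,-.0344),.068),("green",(.6077,.0094),.07)): print(k,proj(t,[*i,z]),blobs(t,k,(285,230,385,260),6))
go(.4635,.2668,.036)
```

```text
blue [205.7, 312.4] [0.4636 0.2671 0.066 ]
pink [357.80391025 242.10510879] [([354, 240, 8, 7, 42], [357.7, 242.6])]
red [338.53808614 244.12816603] [([337, 243, 5, 6, 19], [339.1, 244.8])]
green [319.26781817 245.98948193] [([317, 243, 7, 8, 43], [319.6, 246.3])]
rv [ 0.001  0.    -0.002] d [ 0.1493 -0.043   0.1316] rows 3.3
```

step_arm(deltas=[[[0,0,0,0.05,-0.014,0,55],[0,0,0,0.11,-0.03,0.01,55],[0,0,0,0.1493,-0.043,0.03,55],[0,0,0,0.1493,-0.043,0.03,55],[0,0,0,0.1493,-0.043,0.04,55],[0,0,0,0.1493,-0.043,0.09,55],[0,0,0,0.1493,-0.043,0.1316,55],[0,0,0,0.1493,-0.043,0.1316,55],[0,0,0,0.1493,-0.043,0.1316,10],[0,0,0,0.1493,-0.043,0.1316,10],[0,0,0,0.1493,-0.043,0.1316,10],[0,0,0,0.1493,-0.043,0.1316,10],[0,0,0,0.1493,-0.043,0.1316,10]]])

```text
time: 18.82
ee_pos: [0.4637, 0.2683, 0.0592]
eef_rot: [0.678, 0.735, 0.001, 0.0]
ft_force: [1.3, -0.5, 7.3]
width: 0.0287
grip_force: 15.0
```

Run:
```python
from m import *
st=readout.read_state(); print(st["ee_pos"],st["width"],st["grip_force"]); go(.6041,.0533,.16)
```

```text
[0.463726   0.26827838 0.05924268] 0.028731145661589245 14.96195375919342
rv [ 0.002 -0.002 -0.   ] d [-0.2254  0.1228 -0.1228] rows 4.6
```

step_arm(deltas=[[[0,0,0,0,0,-0.06,10],[0,0,0,0,0,-0.12,10],[0,0,0,-0.05,0.027,-0.124,10],[0,0,0,-0.1,0.055,-0.124,10],[0,0,0,-0.15,0.082,-0.124,10],[0,0,0,-0.2,0.109,-0.124,10],[0,0,0,-0.2254,0.1228,-0.124,10],[0,0,0,-0.2254,0.1228,-0.124,10],[0,0,0,-0.2254,0.1228,-0.11,10],[0,0,0,-0.2254,0.1228,-0.08,10],[0,0,0,-0.2254,0.1228,-0.05,10],[0,0,0,-0.2254,0.1228,-0.03,10],[0,0,0,-0.2254,0.1228,-0.016,10],[0,0,0,-0.2254,0.1228,-0.0145,10],[0,0,0,-0.2254,0.1228,-0.0145,10]]])

```text
time: 20.7
ee_pos: [0.604, 0.0547, 0.0719]
eef_rot: [0.677, 0.736, 0.001, 0.001]
ft_force: [7.9, -0.1, -6.0]
width: 0.0285
grip_force: 15.0
```

step_arm(deltas=[[[0,0,0,0,0.002,0,10],[0,0,0,0,0.002,0,10],[0,0,0,0,0.002,0,10]]])

```text
time: 21.08
ee_pos: [0.6047, 0.0534, 0.072]
eef_rot: [0.678, 0.735, -0.0, -0.0]
ft_force: [0.0, -0.5, -1.1]
width: 0.0285
grip_force: 15.0
```

Run:
```python
from m import *
s=snap("scene","s9.png"); t=snap("top","t9.png"); st=readout.read_state(); print(st["ft_force"],st["torque"])
P=proj(s,[.604,.0533,.05]);u,v=P.astype(int);print(u,v)
cv2.imwrite("pics/c9.png",cv2.resize(s["img"][v-75:v+45,u-80:u+80,::-1],(800,600),interpolation=2))
```

```text
[ 0.58522035  0.87229473 -1.60489036] [-0.03546432  0.01484489 -0.01501637]
294 261
```

View pics/c9.png

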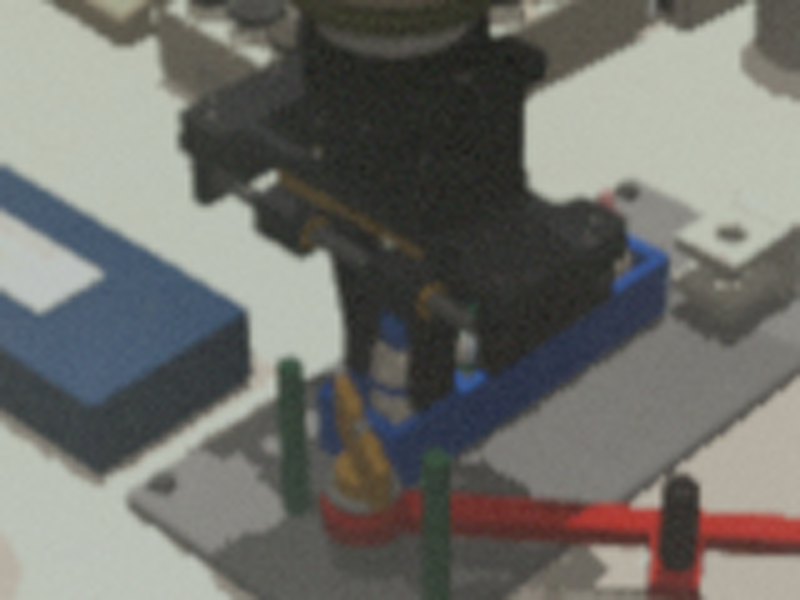

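Blue is down in pocket 1 and the side force has gone, so I'll release it.

step_arm(deltas=[[[0,0,0,0,0.002,0,45],[0,0,0,0,0.002,0,45],[0,0,0,0,0.002,0,45],[0,0,0,0,0.002,-0.03,45],[0,0,0,0,0.002,-0.08,45],[0,0,0,0,-0.03,-0.12,45],[0,0,0,0,-0.09,-0.12,45],[0,0,0,0,-0.13,-0.12,45],[0,0,0,0,-0.13,-0.12,45]]])

```text
time: 22.3
ee_pos: [0.4737, 0.0425, 0.1927]
eef_rot: [0.678, 0.735, 0.001, -0.001]
ft_force: [0.5, 0.4, 0.2]
width: 0.039
grip_force: 0.0
```

Run:
```python
from m import *
t=cams.camera("top")
for k,i,z in(("pink",(.6149,-.0783),.068),("red",(.6113,-.0344),.068),("green",(.6077,.0094),.07),("blue",(.6041,.0533),.076)): print(k,proj(t,[*i,z]),[b[1] for b in blobs(t,k,(285,230,385,260),6)])
go(.4482,.0395,.13,np.radians(-58.3))
```

```text
pink [357.80391025 242.10510879] [[357.7, 243.2]]
red [338.53808614 244.12816603] [[338.9, 244.2]]
green [319.26781817 245.98948193] [[321.3, 245.2]]
blue [299.77950097 247.5328565 ] [[337.4, 244.3], [299.5, 244.5]]
rv [ 0.    -0.002  1.099] d [-0.0011 -0.0273  0.0408] rows 5.9
```

step_arm(deltas=[[[0,0,0.18,0,-0.01,0.01,45],[0,0,0.36,0,-0.02,0.02,45],[0,0,0.54,-0.001,-0.0273,0.03,45],[0,0,0.72,-0.001,-0.0273,0.04,45],[0,0,0.9,-0.001,-0.0273,0.04,45],[0,0,1.099,-0.001,-0.0273,0.04,45],[0,0,1.099,-0.001,-0.0273,0.04,45],[0,0,1.099,-0.001,-0.0273,0.04,45],[0,0,1.099,-0.001,-0.0273,0.08,45],[0,0,1.099,-0.001,-0.0273,0.1185,45],[0,0,1.099,-0.001,-0.0273,0.1185,45],[0,0,1.099,-0.001,-0.0273,0.1185,5],[0,0,1.099,-0.001,-0.0273,0.1185,5],[0,0,1.099,-0.001,-0.0273,0.1185,5],[0,0,1.099,-0.001,-0.0273,0.1185,5],[0,0,1.099,-0.001,-0.0273,0.1185,5],[0,0,1.099,-0.001,-0.0273,0.1185,5]]], squeeze=12)

```text
time: 24.48
ee_pos: [0.4492, 0.0396, 0.0747]
eef_rot: [0.962, 0.273, 0.001, -0.0]
ft_force: [-1.6, -0.5, 7.3]
width: 0.0156
grip_force: 12.0
```

Run:
```python
from m import *
st=readout.read_state(); print(st["ee_pos"],st["width"],st["grip_force"],st["ft_force"])
n=np.array([.5610,.1093]); p=st["ee_pos"][:2]-n; r0=np.hypot(*p); a0=np.arctan2(p[1],p[0]); print(r0,np.degrees(a0))
R=Ro.from_quat(st["eef_rot"]); a1=np.radians(-101.3)+YAW
N=10
for i in range(1,N+2):
    a=a0+(a1-a0)*i/N; q=n+.1326*np.array([np.cos(a),np.sin(a)])
    d=R.inv().apply([*(q-st["ee_pos"][:2]),0]); print(round(-(a-a0),3),d.round(4))
```

```text
[0.44923743 0.03958861 0.07472879] 0.015641718648759895 11.999982995912433 [-1.62192261 -0.49450577  7.26015927]
0.13172148505354414 -148.04633729904396
-0.09 [-0.0003  0.0119  0.    ]
-0.179 [0.0014 0.0237 0.    ]
-0.269 [0.0041 0.0352 0.    ]
-0.359 [0.0078 0.0465 0.    ]
-0.449 [0.0125 0.0574 0.    ]
-0.538 [0.0182 0.0679 0.    ]
-0.628 [0.0248 0.0778 0.    ]
-0.718 [0.0322 0.087  0.0001]
-0.807 [0.0405 0.0956 0.0001]
-0.897 [4.950e-02 1.034e-01 1.000e-04]
-0.987 [5.910e-02 1.103e-01 1.000e-04]
```

step_arm(deltas=[[[0,0,-0.09,0,0.012,0,5],[0,0,-0.18,0.0014,0.0237,0,5],[0,0,-0.27,0.0041,0.0352,0,5],[0,0,-0.36,0.0078,0.0465,0,5],[0,0,-0.45,0.0125,0.0574,0,5],[0,0,-0.54,0.0182,0.0679,0,5],[0,0,-0.63,0.0248,0.0778,0,5],[0,0,-0.72,0.0322,0.087,0,5],[0,0,-0.81,0.0405,0.0956,0,5],[0,0,-0.87,0.0465,0.101,0,5],[0,0,-0.897,0.0495,0.1034,0,5],[0,0,-0.897,0.0495,0.1034,0,5],[0,0,-0.91,0.052,0.105,0,5],[0,0,-0.91,0.052,0.105,0,5]]])

```text
time: 26.22
ee_pos: [0.5478, -0.0236, 0.0747]
eef_rot: [0.744, 0.668, -0.0, 0.0]
ft_force: [-5.1, -3.8, 10.3]
width: 0.0157
grip_force: 12.0
```

Run:
```python
from m import *
s=snap("scene","s10.png");t=snap("top","t10.png"); st=readout.read_state(); print(st["ee_pos"],st["ft_force"],st["torque"])
n=np.array([.5610,.1093]); p=st["ee_pos"][:2]-n; print(np.hypot(*p),np.degrees(np.arctan2(p[1],p[0])))
P=proj(s,[.58,-.05,.05]);u,v=P.astype(int);print(u,v)
cv2.imwrite("pics/c10.png",cv2.resize(s["img"][v-60:v+60,u-80:u+80,::-1],(800,600),interpolation=2))
```

```text
[ 0.54781517 -0.02363631  0.07467641] [-4.15737205 -3.38506198  9.95323139] [-0.74966602  1.13475533 -0.06889213]
0.13358855432779318 -95.66415863104582
336 247
```

View pics/c10.png

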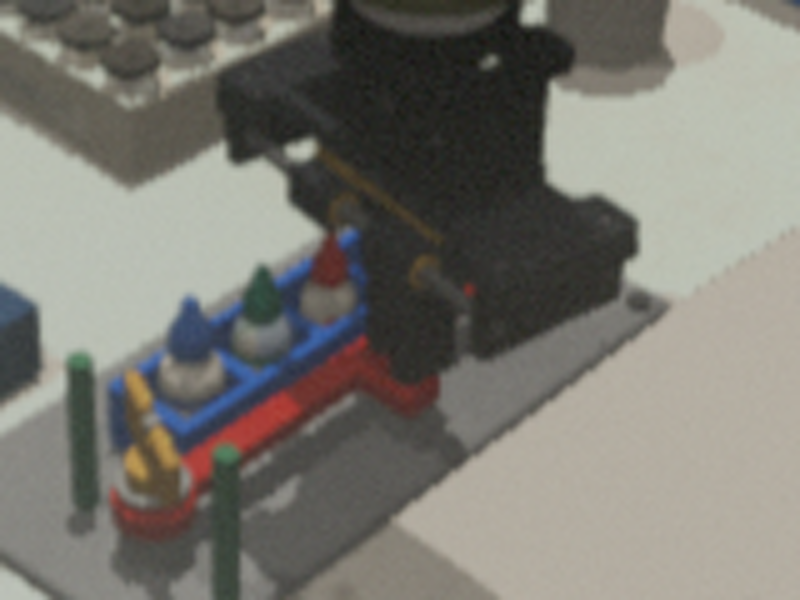

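The arm now lies along the pockets at the stop. I'll push a little more to confirm.

step_arm(deltas=[[[0,0,0,0,0.003,0,5],[0,0,0,0,0.005,0,5],[0,0,0,0,0.005,0,5]]])

```text
time: 26.7
ee_pos: [0.5482, -0.0235, 0.0732]
eef_rot: [0.744, 0.668, -0.004, -0.004]
ft_force: [-23.0, -0.1, 18.6]
width: 0.0154
grip_force: 11.9
```

Firm stop reached. I'll release and lift.

step_arm(deltas=[[[0,0,0,0,-0.001,0,5],[0,0,0,0,-0.001,0,32],[0,0,0,0,-0.001,0,32],[0,0,0,0,-0.001,0,32],[0,0,0,0,-0.001,-0.04,32],[0,0,0,0,-0.001,-0.1,32],[0,0,0,-0.06,-0.02,-0.1,32],[0,0,0,-0.12,-0.05,-0.1,32],[0,0,0,-0.18,-0.07,-0.1,40],[0,0,0,-0.18,-0.07,-0.1,40]]])

```text
time: 27.95
ee_pos: [0.4619, -0.199, 0.1744]
eef_rot: [0.747, 0.665, 0.0, 0.001]
ft_force: [0.7, 0.2, -1.0]
width: 0.0337
grip_force: 0.0
```

Run:
```python
from m import *
t=snap("top","t11.png"); s=cams.camera("scene"); st=readout.read_state(); print(st["ee_pos"])
x=best(t,"red",(440,285,485,330)); p=onz(t,*x[1],.083); print("pin",x,p)
y=best(s,"red",(430,200,470,235)); print(y, tri(ray(t,*x[1]),ray(s,*y[1])) if y else 0)
im=t["img"][:,:,::-1]
cv2.imwrite("pics/c11.png",np.hstack([cv2.resize(im[240:285,250:310],(400,300),interpolation=2),cv2.resize(im[280:325,435:495],(400,300),interpolation=2)])) 
cv2.imwrite("pics/c11.png",np.vstack([cv2.imread("pics/c11.png"),cv2.resize(im[235:280,345:405],(400,300),interpolation=2).repeat(1,0) if 0 else np.hstack([cv2.resize(im[235:280,345:405],(400,300),interpolation=2)]*2)]))
go(p[0],p[1],.13,np.radians(-35))
```

```text
[ 0.46388044 -0.19518096  0.17404909]Traceback (most recent call last):
  File "<stdin>", line 3, in <module>
TypeError: 'NoneType' object is not subscriptable
```

Run:
```python
from m import *
im=cv2.imread("pics/top0.png"); t=cams.camera("top"); im2=t["img"][:,:,::-1]
f=lambda a:cv2.resize(a,(400,300),interpolation=2)
s=cams.camera("scene"); print(best(s,"red",(425,190,480,245)))
P=proj(s,[.462,-.319,.05]);u,v=P.astype(int)
a=np.hstack([f(im[280:325,435:495]),f(im2[235:280,345:405])]);b=np.hstack([f(im2[240:285,250:310]),f(s["img"][v-45:v+45,u-60:u+60,::-1])])
cv2.imwrite("pics/c11.png",np.vstack([a,b]))
print(proj(t,[.462,-.3185,.046]),u-60,v-45)
p=(.462,-.3185); go(p[0],p[1],.13,np.radians(-35))
```

```text
([447, 211, 7, 14, 59], [450.2, 217.4])
[464.6288991  307.24232362] 390 179
rv [ 0.    -0.     0.505] d [-0.1248  0.0106  0.0217] rows 2.7
```

View pics/c11.png

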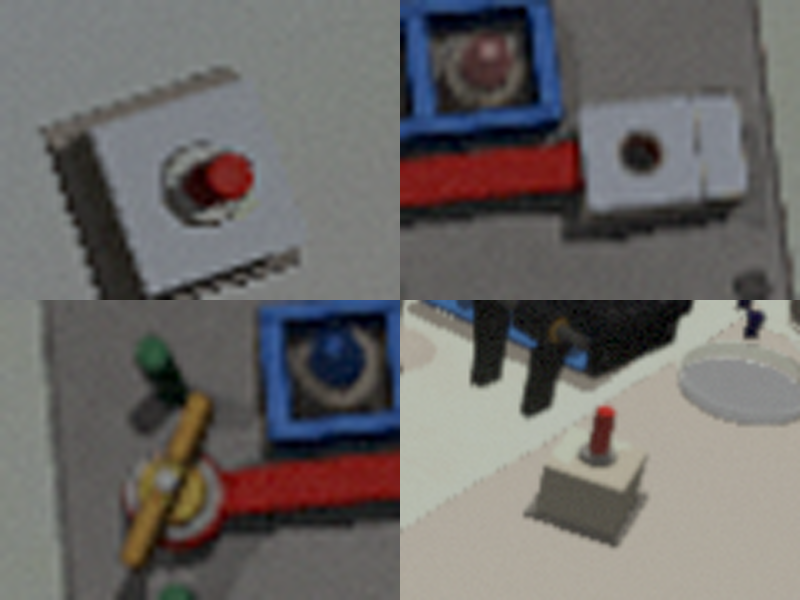

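Top-left shows the pin's handle top at (230,175)/6.67+(435,280) = (469.5,306.3). Top-right shows the fork hole at (381.2,258.1) with the red arm inside it, so the arm is shut.

Run:
```python
from m import *
t=cams.camera("top"); s=cams.camera("scene")
a=onz(t,469.5,306.25,.088); b=onz(t,464.4,308.2,.046); print(a,b,"fork",onz(t,381.15,258.1,.052),onz(t,381,257.6,.052))
o,d=ray(s,450.2,217.4); print("scene@.071",onz(s,450.2,217.4,.071))
go(.461,-.319,.13,YAW); go(.461,-.319,.0565,YAW)
```

```text
[ 0.46089823 -0.31889659  0.088     ] [ 0.45983447 -0.3178331   0.046     ] fork [ 0.57940871 -0.13149356  0.052     ] [ 0.58057876 -0.13119734  0.052     ]
scene@.071 [ 0.46495642 -0.31761682  0.071     ]
rv [-0.    -0.    -0.187] d [-0.1256  0.0096  0.0217] rows 2.0
rv [-0.    -0.    -0.187] d [-0.1256  0.0096  0.0952] rows 2.5
```

step_arm(deltas=[[[0,0,-0.1,-0.06,0.005,0.01,45],[0,0,-0.187,-0.12,0.0096,0.02,45],[0,0,-0.187,-0.1256,0.0096,0.022,45],[0,0,-0.187,-0.1256,0.0096,0.022,45],[0,0,-0.187,-0.1256,0.0096,0.022,45],[0,0,-0.187,-0.1256,0.0096,0.06,45],[0,0,-0.187,-0.1256,0.0096,0.0945,45],[0,0,-0.187,-0.1256,0.0096,0.0945,45],[0,0,-0.187,-0.1256,0.0096,0.0945,5],[0,0,-0.187,-0.1256,0.0096,0.0945,5],[0,0,-0.187,-0.1256,0.0096,0.0945,5],[0,0,-0.187,-0.1256,0.0096,0.0945,5],[0,0,-0.187,-0.1256,0.0096,0.0945,5],[0,0,-0.187,-0.1256,0.0096,0.0945,5]]], squeeze=30)

```text
time: 30.0
ee_pos: [0.4618, -0.3207, 0.0806]
eef_rot: [0.678, 0.735, 0.001, 0.002]
ft_force: [5.1, 1.8, 6.1]
width: 0.015
grip_force: 30.0
```

step_arm(deltas=[[[0,0,0,0,0,-0.02,5],[0,0,0,0,0,-0.05,5],[0,0,0,0,0,-0.09,5],[0,0,0,0,0,-0.11,5],[0,0,0,0,0,-0.11,5],[0,0,0,0,0,-0.11,5]]])

```text
time: 30.75
ee_pos: [0.4593, -0.3202, 0.1881]
eef_rot: [0.679, 0.734, -0.0, -0.001]
ft_force: [-0.6, -0.4, -0.9]
width: 0.0152
grip_force: 29.9
```

Run:
```python
from m import *
st=readout.read_state(); print(st["ee_pos"],st["width"],st["ft_force"])
go(.5800,-.1313,.13)
```

```text
[ 0.45927888 -0.32015169  0.18809234] 0.015226239125897881 [-0.64585876 -0.40586949 -0.92807503]
rv [-0.002 -0.001 -0.002] d [0.1787 0.1353 0.0361] rows 3.6
```

step_arm(deltas=[[[0,0,0,0.045,0.034,0,5],[0,0,0,0.09,0.068,0,5],[0,0,0,0.135,0.102,0.01,5],[0,0,0,0.1787,0.1353,0.02,5],[0,0,0,0.1787,0.1353,0.036,5],[0,0,0,0.1787,0.1353,0.036,5],[0,0,0,0.1787,0.1353,0.036,5],[0,0,0,0.1787,0.1353,0.036,5]]])

```text
time: 31.75
ee_pos: [0.5805, -0.1329, 0.1539]
eef_rot: [0.679, 0.734, 0.0, 0.0]
ft_force: [-0.5, 0.7, -0.9]
width: 0.0149
grip_force: 29.9
```

Run:
```python
from m import *
st=readout.read_state(); print(st["ee_pos"],st["width"],st["ft_force"])
s=snap("scene","s13.png"); P=proj(s,[.58,-.131,.065]); u,v=P.astype(int); print(u-30,v-25)
print("hole",proj(s,[.580,-.1313,.052]),"tip",proj(s,[st["ee_pos"][0],st["ee_pos"][1],st["ee_pos"][2]-.0746]))
cv2.imwrite("pics/c13.png",cv2.resize(s["img"][v-25:v+20,u-30:u+30,::-1],(800,600),interpolation=2))
```

```text
[ 0.58051393 -0.13293545  0.15393901] 0.014879193304275212 [-0.46290604  0.67552085 -0.8580883 ]
331 203
hole [361.42595158 232.7408498 ] tip [362.58407035 222.75945814]
```

View pics/c13.png

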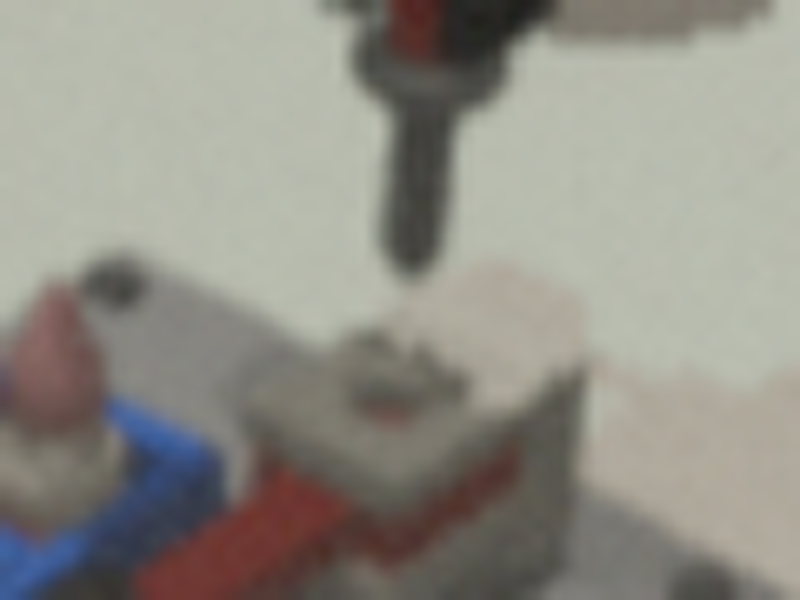

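Pin tip at (412,272) and hole centre at about (403,378) in the crop. I'll compare the two positions directly at their known heights.

Run:
```python
from m import *
s=cams.camera("scene"); t=cams.camera("top")
f=lambda u,v,z: onz(s,u/13.333+331,v/13.333+203,z)
tip=f(412,272,.0793-.001); hole=f(403,378,.052); print(tip,hole,hole-tip)
R=Ro.from_quat(readout.read_state()["eef_rot"]); print(R.inv().apply(hole-tip).round(4))
go(.5800,-.1313,.0606)
```

```text
[ 0.58075422 -0.13099407  0.0783    ] [ 0.58415752 -0.13504119  0.052     ] [ 0.0034033  -0.00404712 -0.0263    ]
[-0.0043  0.0031  0.0263]
rv [ 0.001 -0.    -0.003] d [ 0.0009 -0.0007  0.0712] rows 1.1
```

step_arm(deltas=[[[0,0,0,0,0,0.015,5],[0,0,0,0,0,0.022,5],[0,0,0,0,0,0.027,5],[0,0,0,0,0,0.03,5],[0,0,0,0,0,0.033,5],[0,0,0,0,0,0.035,5],[0,0,0,0,0,0.035,5]]])

```text
time: 32.78
ee_pos: [0.5809, -0.1318, 0.1184]
eef_rot: [0.679, 0.734, 0.0, 0.0]
ft_force: [1.7, -1.4, -1.3]
width: 0.0153
grip_force: 29.9
```

step_arm(deltas=[[[0,0,0,-0.001,0.001,0.003,5],[0,0,0,-0.001,0.001,0.007,5],[0,0,0,-0.001,0.001,0.011,5],[0,0,0,-0.001,0.001,0.014,5],[0,0,0,-0.001,0.001,0.014,5]]])

```text
time: 33.4
ee_pos: [0.5816, -0.1326, 0.104]
eef_rot: [0.679, 0.734, -0.0, -0.0]
ft_force: [-0.1, -0.4, -1.1]
width: 0.0151
grip_force: 29.9
```

step_arm(deltas=[[[0,0,0,0,0,0.004,5],[0,0,0,0,0,0.008,5],[0,0,0,0,0,0.012,5],[0,0,0,0,0,0.015,5],[0,0,0,0,0,0.018,5],[0,0,0,0,0,0.018,5],[0,0,0,0,0,0.018,5]]], squeeze=45)

```text
time: 34.28
ee_pos: [0.582, -0.1322, 0.0866]
eef_rot: [0.679, 0.735, 0.0, -0.0]
ft_force: [-1.2, 3.9, 5.9]
width: 0.0149
grip_force: 44.9
```

Push a little further to be sure that it seats.

step_arm(deltas=[[[0,0,0,0,0,0.001,5],[0,0,0,0,0,0.002,5],[0,0,0,0,0,0.003,5],[0,0,0,0,0,0.003,5],[0,0,0,0,0,0.003,5]]])

```text
time: 34.9
ee_pos: [0.5822, -0.1321, 0.0863]
eef_rot: [0.679, 0.735, 0.001, -0.0]
ft_force: [-13.6, 6.6, 32.5]
width: 0.0149
grip_force: 45.0
```

step_arm(deltas=[[[0,0,0,0,0,-0.003,5],[0,0,0,0,0,-0.003,45],[0,0,0,0,0,-0.003,45],[0,0,0,0,0,-0.003,45],[0,0,0,0,0,-0.04,45],[0,0,0,0,0,-0.1,45],[0,0,0,0.03,-0.06,-0.11,30],[0,0,0,0.05,-0.08,-0.11,30],[0,0,0,0.05,-0.08,-0.11,30]]])

```text
time: 36.02
ee_pos: [0.497, -0.0878, 0.1936]
eef_rot: [0.678, 0.735, 0.001, -0.0]
ft_force: [0.3, -0.7, 0.3]
width: 0.0268
grip_force: 0.0
```

Run:
```python
from m import *
s=snap("scene","s14.png");t=snap("top","t14.png"); st=readout.read_state(); print(st["ee_pos"],st["width"])
f=lambda a:cv2.resize(a,(400,300),interpolation=2); P=proj(s,[.58,-.131,.065]); u,v=P.astype(int)
im=t["img"][:,:,::-1]
b=np.hstack([f(s["img"][v-25:v+20,u-30:u+30,::-1]),f(im[240:300,250:330])])
cv2.imwrite("pics/c14.png",b); print("wing top5x origin 250,240", u-30,v-25)
print("head top expected",proj(s,[.581,-.1318,.058]),proj(s,[.581,-.1318,.094]),[b for b in blobs(s,"red",(u-30,v-40,u+30,v+20),6)])
```

```text
[ 0.49842688 -0.08930344  0.1935289 ] 0.026334905917179453
wing top5x origin 250,240 331 203
head top expected [361.44168724 230.38377306] [362.5499075  217.58232085] [([359, 217, 6, 14, 51], [361.1, 222.5]), ([341, 238, 16, 10, 86], [349.0, 243.2])]
```

View pics/c14.png

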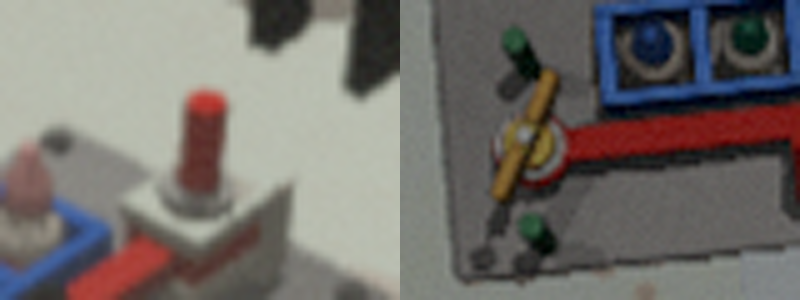

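The pin's head sits on the fork. The wing ends are at (548,72) and (502,198) in the right-hand crop, unchanged from the first view.

Run:
```python
from m import *
t=cams.camera("top")
w1,w2=onz(t,279.6,254.4,.083),onz(t,270.4,279.6,.083); print((w1+w2)/2,np.degrees(np.arctan2(*(w1-w2)[[1,0]])),readout.read_state()["joint_positions"][6])
go(.5613,.109,.13,np.radians(67))
```

```text
[0.56012299 0.10883159 0.083     ] -20.443748841154154 0.21769691018060533
rv [ 0.000e+00  1.000e-03 -1.091e+00] d [0.1931 0.0781 0.0414] rows 5.8
```

step_arm(deltas=[[[0,0,-0.18,0.04,0.013,0,26],[0,0,-0.36,0.08,0.03,0,26],[0,0,-0.54,0.12,0.045,0,26],[0,0,-0.72,0.16,0.06,0.02,26],[0,0,-0.9,0.193,0.078,0.03,26],[0,0,-1.1,0.193,0.078,0.041,26],[0,0,-1.1,0.193,0.078,0.041,26],[0,0,-1.1,0.193,0.078,0.041,26],[0,0,-1.1,0.193,0.078,0.041,26]]])

```text
time: 37.3
ee_pos: [0.561, 0.1089, 0.1529]
eef_rot: [0.196, 0.981, 0.0, 0.0]
ft_force: [-0.2, -0.5, -0.2]
width: 0.0227
grip_force: 0.0
```

Run:
```python
from m import *
st=readout.read_state(); print(st["ee_pos"],st["joint_positions"][6],st["width"]); go(.5611,.109,.0625,np.radians(68))
```

```text
[0.56102574 0.10889169 0.1528763 ] 0.9695837268681358 0.02268830038790065
rv [ 0.001  0.001 -0.011] d [0.     0.0001 0.0684] rows 1.1
```

step_arm(deltas=[[[0,0,0,0,0,0.03,26],[0,0,0,0,0,0.045,26],[0,0,0,0,0,0.058,26],[0,0,0,0,0,0.067,26],[0,0,0,0,0,0.067,26],[0,0,0,0,0,0.067,2],[0,0,0,0,0,0.067,2],[0,0,0,0,0,0.067,2],[0,0,0,0,0,0.067,2],[0,0,0,0,0,0.067,2]]], squeeze=30)

```text
time: 38.55
ee_pos: [0.561, 0.1098, 0.0858]
eef_rot: [0.195, 0.981, 0.0, 0.0]
ft_force: [0.6, 1.2, 3.3]
width: 0.0077
grip_force: 30.0
```

step_arm(deltas=[[[0,0,0.12,0,0,0,2],[0,0,0.24,0,0,0,2],[0,0,0.36,0,0,0,2],[0,0,0.48,0,0,0.0005,2],[0,0,0.6,0,0,0.0006,2],[0,0,0.72,0,0,0.0007,2],[0,0,0.84,0,0,0.0008,2],[0,0,0.96,0,0,0.001,2],[0,0,1.05,0,0,0.001,2],[0,0,1.05,0,0,0.001,2]]])

```text
time: 39.8
ee_pos: [0.5627, 0.1111, 0.085]
eef_rot: [0.66, 0.751, 0.002, 0.001]
ft_force: [10.5, 6.3, -3.5]
width: 0.0075
grip_force: 30.0
```

Run:
```python
from m import *
st=readout.read_state(); print(st["ee_pos"],st["joint_positions"][6],st["width"],st["ft_force"],st["torque"])
```

```text
[0.56266354 0.11114887 0.08500929] 0.004253286172611745 0.00748442632749082 [10.5018421   6.26983298 -3.46125926] [ 1.32053345 -2.18623447 -0.0657316 ]
```

step_arm(deltas=[[[0,0,0.1,0.001,0.0015,0,2],[0,0,0.2,0.0015,0.0015,0,2],[0,0,0.32,0.0015,0.0015,0,2],[0,0,0.44,0.0015,0.0015,0.0005,2],[0,0,0.56,0.0015,0.0015,0.0006,2],[0,0,0.68,0.0015,0.0015,0.0007,2],[0,0,0.8,0.0015,0.0015,0.0008,2],[0,0,0.92,0.0015,0.0015,0.001,2],[0,0,1.05,0.0015,0.0015,0.001,2],[0,0,1.05,0.0015,0.0015,0.001,2]]])

```text
time: 41.05
ee_pos: [0.5648, 0.1104, 0.0841]
eef_rot: [0.948, 0.318, 0.003, 0.001]
ft_force: [14.2, -1.1, -5.7]
width: 0.0076
grip_force: 30.0
```

Fitting the three plate positions puts the nut axis near (0.563, 0.109). I'll open, re-centre and grip again.

step_arm(deltas=[[[0,0,0,0,0,0,22],[0,0,0,0,0,0,22],[0,0,0,0,0.001,0,22],[0,0,0,0,0.001,0,22],[0,0,0,0,0.001,0,2],[0,0,0,0,0.001,0,2],[0,0,0,0,0.001,0,2],[0,0,0,0,0.001,0,2]]])

```text
time: 42.05
ee_pos: [0.5633, 0.1091, 0.0834]
eef_rot: [0.948, 0.319, 0.001, 0.001]
ft_force: [5.3, -4.4, -2.4]
width: 0.0076
grip_force: 30.0
```

Run:
```python
from m import *
st=readout.read_state(); print(st["ee_pos"],st["joint_positions"][6],st["width"],st["ft_force"])
R=Ro.from_quat(st["eef_rot"]).as_matrix(); print(np.degrees(np.arctan2(R[1,1],R[0,1]))); go(.563,.109,.062,np.arctan2(R[1,1],R[0,1]))
```

```text
[0.5632939  0.10911739 0.08344953] -0.9625988271040622 0.007566166629532047 [ 5.25094306 -4.40739847 -2.44776486]
-52.835095753992405
rv [ 0.002 -0.001  0.   ] d [-0.0003 -0.0001 -0.0006] rows 0.0
```

step_arm(deltas=[[[0,0,0.1,0,0,0,2],[0,0,0.2,0,0,0,2],[0,0,0.32,0,0,0,2],[0,0,0.44,0,0,0.0005,2],[0,0,0.56,0,0,0.0006,2],[0,0,0.68,0,0,0.0007,2],[0,0,0.8,0,0,0.0008,2],[0,0,0.8,0,0,0.0008,2],[0,0,0.8,0,0,0.0008,24],[0,0,0.8,0,0,0.0008,24],[0,0,0.8,0,0,0.0008,24],[0,0,0.8,0,0,-0.03,24],[0,0,0.8,0,0,-0.05,24]]])

```text
time: 43.68
ee_pos: [0.5628, 0.1104, 0.1346]
eef_rot: [0.997, -0.075, 0.0, -0.0]
ft_force: [0.5, 1.1, 0.7]
width: 0.0211
grip_force: 0.0
```

Run:
```python
from m import *
st=readout.read_state(); print(st["ee_pos"],st["joint_positions"][6],st["width"],st["ft_force"])
R=Ro.from_quat(st["eef_rot"]).as_matrix(); print(np.degrees(np.arctan2(R[1,1],R[0,1])))
go(.563,.109,.061,np.arctan2(R[1,1],R[0,1]))
```

```text
[0.56280279 0.11042989 0.13458278] -1.7236852338696478 0.021089679653147366 [0.47068134 1.10920541 0.66064199]
-98.60138078688881
rv [-0.001 -0.001 -0.   ] d [0.0004 0.0014 0.0516] rows 0.8
```

step_arm(deltas=[[[0,0,-0.18,0,0.0014,0,24],[0,0,-0.36,0,0.0014,0,24],[0,0,-0.54,0,0.0014,0,24],[0,0,-0.72,0,0.0014,0,24],[0,0,-0.9,0,0.0014,0,24],[0,0,-1.08,0,0.0014,0,24],[0,0,-1.26,0,0.0014,0,24],[0,0,-1.44,0,0.0014,0,24],[0,0,-1.62,0,0.0014,0,24],[0,0,-1.8,0,0.0014,0,24],[0,0,-1.98,0,0.0014,0,24],[0,0,-2.16,0,0.0014,0,24],[0,0,-2.34,0,0.0014,0,24],[0,0,-2.52,0,0.0014,0,24],[0,0,-2.7,0,0.0014,0,24],[0,0,-2.88,0,0.0014,0,24],[0,0,-3.06,0,0.0014,0,24],[0,0,-3.14,0,0.0014,0,24],[0,0,-3.14,0,0.0014,0,24],[0,0,-3.14,0,0.0014,0,24]]])

```text
time: 46.18
ee_pos: [0.5623, 0.109, 0.1335]
eef_rot: [0.077, 0.997, 0.0, 0.0]
ft_force: [0.4, -1.1, 0.4]
width: 0.0207
grip_force: 0.0
```

Run:
```python
from m import *
st=readout.read_state(); print(st["ee_pos"],st["joint_positions"][6],st["width"],st["ft_force"])
go(.563,.109,.061,np.radians(-98.6))
```

```text
[0.56230654 0.10895446 0.13346053] 1.2267733967703258 0.02074982148683649 [ 0.38564503 -1.08160942  0.35116094]
rv [ 0.     0.    -0.004] d [-0.0007  0.0001  0.0505] rows 0.8
```

step_arm(deltas=[[[0,0,0,-0.0007,0,0.02,24],[0,0,0,-0.0007,0,0.035,24],[0,0,0,-0.0007,0,0.045,24],[0,0,0,-0.0007,0,0.05,24],[0,0,0,-0.0007,0,0.05,24],[0,0,0,-0.0007,0,0.05,2],[0,0,0,-0.0007,0,0.05,2],[0,0,0,-0.0007,0,0.05,2],[0,0,0,-0.0007,0,0.05,2]]])

```text
time: 47.3
ee_pos: [0.5633, 0.1089, 0.0837]
eef_rot: [0.076, 0.997, 0.0, 0.0]
ft_force: [0.4, 0.2, 1.7]
width: 0.0078
grip_force: 30.0
```

step_arm(deltas=[[[0,0,0.1,0,0,0,2],[0,0,0.2,0,0,0,2],[0,0,0.3,0,0,0,2],[0,0,0.4,0,0,0.0005,2],[0,0,0.5,0,0,0.0006,2],[0,0,0.6,0,0,0.0007,2],[0,0,0.65,0,0,0.0008,2],[0,0,0.65,0,0,0.0008,2]]])

```text
time: 48.3
ee_pos: [0.5633, 0.109, 0.083]
eef_rot: [0.39, 0.921, 0.0, 0.0]
ft_force: [-0.4, 0.8, 5.5]
width: 0.0082
grip_force: 30.0
```

Run:
```python
from m import *
st=readout.read_state(); print(st["ee_pos"],st["joint_positions"][6],st["width"],st["ft_force"],st["torque"],st["joint_torque"][6])
R=Ro.from_quat(st["eef_rot"]).as_matrix(); print(np.degrees(np.arctan2(R[1,1],R[0,1])))
```

```text
[0.56329113 0.10898857 0.08297865] 0.6373358112148058 0.008185149321344402 [-0.41904899  0.82690267  5.49449446] [-0.07259137  0.06020527 -0.02163329] -0.5382305011153221
44.09418748285792
```

step_arm(deltas=[[[0,0,0.05,0,0,0,2],[0,0,0.1,0,0,0,2],[0,0,0.15,0,0,0,2],[0,0,0.18,0,0,0,2],[0,0,0.18,0,0,0,2]]])

```text
time: 48.92
ee_pos: [0.5633, 0.109, 0.0828]
eef_rot: [0.471, 0.882, 0.0, 0.0]
ft_force: [-0.2, 0.4, 4.3]
width: 0.0078
grip_force: 30.0
```

Run:
```python
from m import *
st=readout.read_state(); print(st["ee_pos"],st["joint_positions"][6],st["width"],st["ft_force"],st["torque"],st["joint_torque"][6])
R=Ro.from_quat(st["eef_rot"]).as_matrix(); print(np.degrees(np.arctan2(R[1,1],R[0,1])))
```

```text
[0.56328507 0.10900924 0.08282541] 0.4700680346692369 0.007843450000054965 [-0.20260483  0.37632446  4.29695484] [ 0.03831431 -0.08377344  0.0674683 ] -0.3619763720780611
33.80434667902362
```

step_arm(deltas=[[[0,0,0.05,0,0,0,2],[0,0,0.1,0,0,0,2],[0,0,0.12,0,0,0,2],[0,0,0.12,0,0,0,2]]], squeeze=45)

```text
time: 49.42
ee_pos: [0.5633, 0.109, 0.0828]
eef_rot: [0.523, 0.853, 0.0, 0.0]
ft_force: [0.1, -0.6, 4.9]
width: 0.0079
grip_force: 46.0
```

```bash
cat > q.py <<'E'
from m import *
st=readout.read_state(); print(st["ee_pos"],st["joint_positions"][6],st["width"],st["ft_force"],st["torque"],st["joint_torque"][6])
R=Ro.from_quat(st["eef_rot"]).as_matrix(); print(np.degrees(np.arctan2(R[1,1],R[0,1])))
E
python3 q.py
```

```text
[0.56329027 0.10901894 0.08277285] 0.35929177307554455 0.007935291186636433 [ 0.06479174 -0.5887525   4.87679404] [-0.07978964 -0.14005054  0.76259497] -0.9313893131911755
26.999359804260003
```

step_arm(deltas=[[[0,0,0.04,0,0,0,2],[0,0,0.08,0,0,0,2],[0,0,0.08,0,0,0,2]]])

```text
time: 49.8
ee_pos: [0.5633, 0.109, 0.0828]
eef_rot: [0.556, 0.831, 0.0, 0.0]
ft_force: [0.9, 0.6, 5.1]
width: 0.0092
grip_force: 49.9
```

```bash
python3 q.py
```

```text
[0.56329738 0.10904661 0.08276786] 0.2849782658593775 0.00921520291265261 [0.869376   0.59825619 5.06848569] [-0.11545636 -0.19492376  1.08195768] -1.3662279769778252
22.419056006503766
```

At the stop: the moment has risen to 1.1 N m and the pads are spreading. I'll release, lift and look.

step_arm(deltas=[[[0,0,0,0,0,0,26],[0,0,0,0,0,0,26],[0,0,0,0,0,0,26],[0,0,0,0,0,-0.03,26],[0,0,0,0,0,-0.08,26],[0,0,0,0,-0.03,-0.13,26],[0,0,0,0,-0.09,-0.15,26],[0,0,0,0,-0.14,-0.15,26],[0,0,0,0,-0.14,-0.15,26]]])

```text
time: 50.92
ee_pos: [0.4311, 0.0546, 0.2328]
eef_rot: [0.557, 0.83, 0.001, -0.001]
ft_force: [0.2, 0.2, -0.7]
width: 0.0226
grip_force: 0.0
```

Run:
```python
from m import *
s=snap("scene","s20.png");t=snap("top","t20.png"); f=lambda a:cv2.resize(a,(400,300),interpolation=2)
b=np.hstack([f(t["img"][225:300,250:350,::-1]),f(s["img"][180:330,220:420,::-1])])
c=np.hstack([f(t["img"][240:285,250:310,::-1]),f(t["img"][160:340,150:390,::-1])])
cv2.imwrite("pics/c20.png",np.vstack([b,c])); print(readout.read_state()["ee_pos"])
```

```text
[0.43340446 0.05588889 0.23279089]
```

View pics/c20.png

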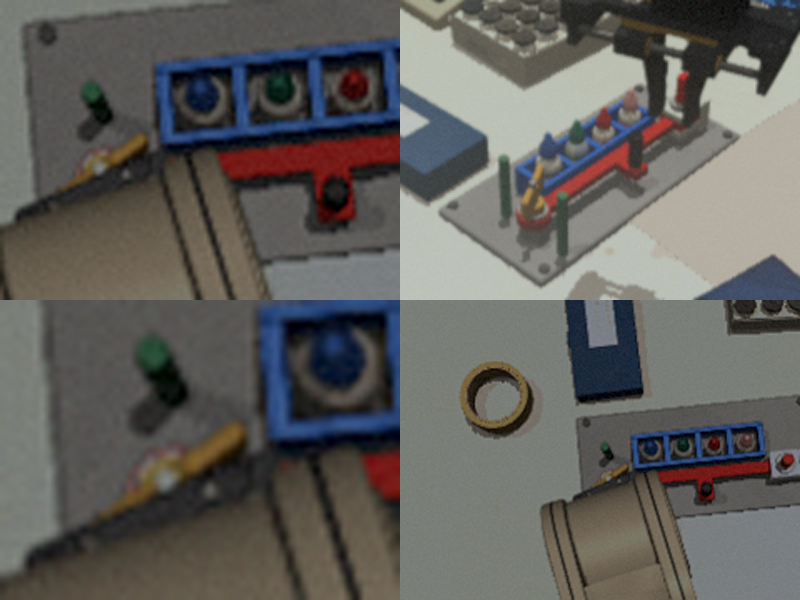

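The last picture shows four upright bottles in the pockets, the arm shut, the pin seated and the wings (lower-left crop, (170,478) to (245,430)) at about -60°, which matches a joint angle of 4.2. The gripper is clear of everything.

```bash
python3 -c "
from bench import r
print(r.close_job())"
```

```text
the job is handed in; nothing more can be done
None
```

The job is handed in: all four bottles stand upright in the cradle pockets, the retaining arm is shut, the pin is seated and the wing nut is tight against its stop. The close-out call did not return a verdict.

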